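Fit the keyed cover into the bottle filler's bed

ROBOT

A 6-joint arm with a two-finger parallel gripper is mounted at the origin on the work surface. World frame = base frame: x ahead of the robot, y to its left, z up, the work surface at z = 0. Lengths are in m, angles in rad, forces in N, time in s.
With the tool pointing down it reaches from about 0.325 to 0.775 m from the base axis. Payload 5.5 kg.
Tool frame: the origin (TCP) lies midway between the tips of the shut fingers; the grasp point (between the pads) lies 19 mm behind it (manip.grip_depth is the distance from the TCP to the grasp point, in m); z points along the fingers, y is the line along which they close (so a half turn about z gives the same grasp; the last joint's range is limited). The gripper opens to 85 mm and grips with 20 to 120 N. Pads are 22 mm wide; open, the fingers measure 114 mm over their backs; the gripper's body (76 mm by 85 mm) begins 54 mm behind the grasp point. The pads swing forward as they close: fully open they stand 13 mm farther back than shut.
Start: joints at [1.236, 0.091, 1.231, -0, 1.82, -0.057], TCP at [0.165, 0.577, 0.231] pointing down, gripper open.
Joint ranges: [-2.87, 2.87], [-0.86, 2.18], [0.17, 2.46], [-1.51, 4.65], [0.06, 2.69], [-2.65, 2.65]. Speed limits (rad/s): [2.57, 2.57, 3.01, 3.14, 3.14, 3.14].

INTERFACE

Orientations are given as a unit quaternion [x, y, z, w].
In Python, from station import manip gives the robot as it stands.
- The arm moves only by the shell command python3 -m pendant 'ROWS' [FORCE]. ROWS is JSON, a list of rows, each a list of 5 numbers: the opening, from 0 (shut) to 1 (fully open), then the shift along the world's x, y, z in units of 40 mm (1.0 is 40 mm), then the turn about the world's z in units of 6 degrees (1.0 is 6 degrees). In form: [[claw, tx, ty, tz, yaw], ...]. A call has 1 to 12 rows; each row shifts and turns the commanded pose from where the row before left it; what a row does not reach is not made up. A row lasts 1/12 s, in which the tool goes at most 41.7 mm and 7.16 degrees, less where a joint would pass 70% of its speed; a pose out of reach is approached as far as the arm can. A call is refused whole if a number of a shift passes 1 or a number of a turn 1, either way. A call with a gripper value outside its range is refused whole. The fingers move at their own pace and stop on an object; FORCE is the grip in N (left out, the last holds). Time passes only in rows, so rows that do not move let the fingers close. It gives the time, the measured TCP pose, the force, the opening and the grip force at its end, in the units of the state.
- manip.state(): the state, without advancing time (a new reading comes with each control period).
- manip.read_camera(name): name is "scene" or "side" or "wrist"; returns a dict with "pixels" (480x640x3 uint8, red, green, blue), "z_map" (480x640 float32, m along the optical axis (not along the pixel's ray), 0 where there is no reading), "fx", "fy", "cx", "cy" (pixels), "k1" (the pictures are not rectified: a ray, as slopes to the right and down, at radius r is drawn at 1 + k1 r^2 times it, then the intrinsics apply), "world_to_cam" (4x4, takes a point from world to camera coordinates); the wrist camera has in their place "mount" (4x4, takes a point from camera to tool coordinates, whose origin is the TCP and whose axes are the flange's). Camera axes: x right, y down, z forward; pixel columns grow to the right and rows downward; lengths in m; the calibration is good to about 2 mm. A picture is of the moment at which its call begins: read the wrist's pose just before it.
- manip.close_job(): hands the job in; it is judged then, once.
Trained networks look in a picture, given as the dict that the camera call returned (one of the last four; its "shot" number tells which), for a name from the list of things; names that differ only in an ending like _2 or _b are one class to them, and where a whole thing is asked for, a point or a joint stands for the part that bears it (a point fixed in the world has none). Each returns a list of dicts, best first, with "conf" (0 to 1); they miss things now and then, are a little off and sometimes report something else, mostly with a low value. They report only what shows in the picture. A call takes as long as a camera call. They do not tell look-alikes from the thing itself.
- manip.spot_in(picture, target): "rect" ([left, top, width, height] in pixels, round what is visible of it).
- manip.regions_of(picture, target): "pixels" (480x640 bool, what is visible of it) and "rect" ([left, top, width, height] in pixels, round what is visible of it).
The state is a dict: "clock": time; "q": joint angles; "dq": joint speeds; "effort": joint torques, N m; "tool_pos": TCP position; "orientation": TCP orientation; "force": force on the tool from outside, world axes, zero at the start; "ft_torque": the same for the moment, N m; "width": finger opening in m; "grasp_force": force on a finger pad.
Only numpy, scipy, OpenCV 4.12 (cv2) and the standard library are available. Lean on these libraries where they do the work, as an engineer would, in place of code of your own. Each camera call takes 0.05 s, during which the arm holds its last target. There are 200 camera calls.

TASK

Take the blue keyed cover out of the draining rack and lay it down on the sloping rest with its fin facing out, letting go of it there. Then take it again by its fin, turn it so that its outline matches the one-way recess in the bottle filler's grey frame (which may be clamped a few millimetres off its mid-setting, so feel for it), and fit it fully home, lying flat in the recess, and let go. Leave the white spare cover, the bottles, the jar and the measuring glass standing where they are.

Things in the scene. Friction and masses are not known exactly. Their poses are not given: they have to be found in the camera images.
- cover: Blue plastic plate, 0.14 to 0.25 kg, 12 mm thick, standing on its plain short end in a rack slot, tongue up. Origin: middle of that end, mid-thickness. z runs up the plate to the tongue, x is the normal on the fin side. Broad part: y -38..38, z 0..90 mm. Off-side tongue, making the outline one-way: y 4..38, z 90..116. x -6..6 throughout.
- cover_fin (a point): Centre of the blue cover's grip fin, at (26, 0, 50) mm in the cover's frame, same axes. The fin stands up from the +x face: x 6..46, y -7..7 (14 mm thick), z 28..72 mm.
- rack: Fixed draining rack, base 190 x 100 mm, 12 mm thick. Origin on the table midway between its two slots at x = -38 and +38 mm (which cover is in which varies); z up. A cover stands on the base, 12 mm up, with 1.5 mm play to each side between white walls 46 mm high; both fins face the rack's +x. Clear guard, 112 mm high, at x 113 mm.
- rest: Fixed 45 degree sloping rest for changing the hold. Origin on the table under it; z up. The aluminium slope (70 mm wide in y) faces +x and up, normal (0.707, 0, 0.707); from its foot (x 45, z 20 mm) it rises 78 mm along the slope towards -x. A 116 mm cover lying on it, foot down, overhangs its top by 38 mm, free on both faces.
- rest_foot (a point): The foot of the slope, mid-width, at (45, 0, 20) mm in the rest's frame: where the slope meets the orange ledge. The ledge is square to the slope, stands 10 mm out from it, and stops the cover's lower end.
- filler: Fixed bottle filler: white bed 240 x 180 x 60 mm high. In it a grey frame with the recess, 9 mm deep (black floor at 51 mm), sharp edges. Origin on the table; z up. The frame is clamped, rigid, anywhere up to 5 mm either way along the filler's x (not reported: feel). At mid-setting the recess is x -45..45, y -38..38, tongue x 45..71, y -38..-4, plus 1.5 mm play all round.
- pocket_foot (a point): Where the cover's origin is when home with the grey frame at mid-setting: (-45, 0, 57) mm in the filler's frame, same axes. Frame set off by d: home is d further along the filler's x. A home cover lies fin up, its z axis along the filler's +x, its y axis along the filler's -y, 3 mm proud of the frame.
- cover_tongue (a point): Point on the blue cover: middle of the tongue's end, mid-thickness, at (0, 21, 116) mm in the cover's frame. Same axes as the cover.
- spare: White spare cover of another outline (same size, tongue in the middle, grey fin), standing in the rack's other slot. Leave it alone. Same frame as the blue cover's.
- pocket_tongue (a point): Where the cover_tongue point is when the cover is home with the grey frame at mid-setting: (71, -21, 57) mm in the filler's frame. The nozzle column, 188 mm high, stands at (122, -55) mm in the filler's frame; its head reaches y -135 mm.
- bottle_a: Amber glass bottle, 54 mm across, 105 mm high, bystander; origin at its underside.
- bottle_b: Another such amber bottle, bystander.
- bottle_c: Another such amber bottle, bystander, near the robot.
- honey_jar: Dark jar with yellow lid, 84 mm across, 100 mm high, bystander; origin at its underside.
- measure_glass: Footed measuring glass, 64 mm across, 108 mm high, bystander near the robot; origin at its underside.
There are look-alikes about, which are no part of the job. What is shaped like the cover but green or yellow is not meant.

How it is judged:
By the outcome, as a careful person would: the job done as asked, in the order asked, and still so for the second after the job is handed in, with the robot touching nothing.
It also fails if it takes over 72 s, if anything falls off the work surface, if the arm or the gripper's body presses on something with over 40 N, if the wrist force passes 120 N, or if a joint passes its speed limit or range.

## Working session

There is one attempt and no reset: what is moved stays moved. The work goes in short steps, Python scripts to look and compute and a shell command to move; the robot and the scene stay as the last step left them, time stands still between calls to the robot, and variables do not carry over. Pictures are saved under pics/ and viewed, at most 10 in all, crops included, and the job is handed in when it is done.

```bash
mkdir -p pics; cat > h.py <<'E'
import numpy as np, cv2
from station import manip
from scipy.spatial.transform import Rotation as R
def T_cam(p,st=None):
    if 'world_to_cam' in p: return np.linalg.inv(np.array(p['world_to_cam']))
    T=np.eye(4);T[:3,:3]=R.from_quat(st['orientation']).as_matrix();T[:3,3]=st['tool_pos']
    return T@np.array(p['mount'])
def KD(p): return np.array([[p['fx'],0,p['cx']],[0,p['fy'],p['cy']],[0,0,1.]]),np.array([p['k1'],0,0,0.])
def cloud(p,st=None):
    K,D=KD(p);v,u=np.mgrid[0:480,0:640]
    n=cv2.undistortPoints(np.stack([u,v],-1).reshape(-1,1,2).astype(np.float64),K,D).reshape(480,640,2)
    z=p['z_map'].astype(float);c=np.dstack([n[...,0]*z,n[...,1]*z,z])
    T=T_cam(p,st);w=c@T[:3,:3].T+T[:3,3];w[z<=0]=np.nan
    return w
def proj(p,X,st=None):
    K,D=KD(p);T=np.linalg.inv(T_cam(p,st))
    return cv2.projectPoints(np.atleast_2d(X).astype(float),cv2.Rodrigues(T[:3,:3])[0],T[:3,3],K,D)[0].reshape(-1,2)
def save(n,a): cv2.imwrite('pics/'+n,cv2.cvtColor(np.ascontiguousarray(a),cv2.COLOR_RGB2BGR))
E
python3 - <<'E'
from h import *
import pickle
for n in ('scene','side'):
    p=manip.read_camera(n);save(n+'0.png',p['pixels']);w=cloud(p);pickle.dump((p,w),open(n+'0.pkl','wb'))
    print(n,T_cam(p)[:3,3].round(3))
    for t in ('cover','spare','rack','rest','filler','bottle_a','honey_jar','measure_glass'):
        for d in manip.regions_of(p,t)[:5]:
            m=d['pixels'];q=w[m];q=q[~np.isnan(q[:,0])]
            print(t,round(d['conf'],2),[int(x) for x in d['rect']],np.nanmedian(q,0).round(3) if len(q) else None, np.nanmax(q[:,2]).round(3) if len(q) else '')
s=manip.state();print(s['clock'],R.from_quat(s['orientation']).as_matrix().round(2).tolist(),s['width'],s['force'])
E
```

```text
scene [1.312 0.354 1.271]
cover 0.84 [419, 253, 32, 39] [0.54  0.346 0.081] 0.13
cover 0.66 [475, 229, 33, 33] [0.402 0.457 0.061] 0.12
cover 0.64 [465, 279, 43, 30] [0.55  0.487 0.063] 0.121
spare 0.83 [395, 240, 27, 39] [0.529 0.272 0.077] 0.132
rack 0.88 [376, 224, 78, 82] [0.546 0.288 0.013] 0.116
rack 0.25 [419, 255, 31, 36] [0.54  0.347 0.081] 0.13
rest 0.62 [280, 213, 48, 38] [ 0.543 -0.038  0.013] 0.078
rest 0.33 [422, 253, 26, 41] [0.54  0.346 0.077] 0.13
filler 0.91 [145, 167, 118, 87] [ 0.609 -0.306  0.058] 0.195
filler 0.59 [421, 254, 28, 40] [0.54  0.346 0.081] 0.13
bottle_a 0.73 [297, 166, 18, 33] [ 0.405 -0.091  0.064] 0.112
bottle_a 0.67 [324, 301, 18, 26] [0.765 0.149 0.069] 0.111
bottle_a 0.59 [285, 298, 18, 35] [0.805 0.064 0.07 ] 0.109
honey_jar 0.64 [222, 268, 30, 42] [ 0.807 -0.102  0.095] 0.106
measure_glass 0.91 [352, 183, 25, 39] [0.397 0.087 0.069] 0.113
measure_glass 0.27 [278, 216, 48, 33] [ 0.543 -0.038  0.012] 0.078
side [ 0.527 -0.848  1.207]
cover 0.97 [284, 135, 19, 32] [0.535 0.473 0.066] 0.126
cover 0.96 [236, 143, 18, 40] [0.388 0.44  0.06 ] 0.121

[... 194 characters left out ...]
4, 50] [0.523 0.198 0.047] 0.117
rest 0.72 [289, 286, 31, 44] [ 0.532 -0.071  0.033] 0.079
filler 0.55 [264, 353, 124, 93] [ 0.572 -0.341  0.059] 0.193
bottle_a 0.95 [388, 244, 23, 37] [0.787 0.036 0.063] 0.109
bottle_a 0.88 [368, 219, 22, 38] [0.747 0.122 0.062] 0.11
bottle_a 0.74 [228, 302, 26, 38] [ 0.391 -0.12   0.065] 0.11
bottle_a 0.69 [393, 293, 38, 53] [ 0.784 -0.143  0.084] 0.107
honey_jar 0.9 [394, 295, 35, 53] [ 0.785 -0.143  0.083] 0.107
honey_jar 0.5 [284, 288, 34, 44] [ 0.531 -0.07   0.032] 0.079
measure_glass 0.77 [231, 235, 25, 44] [0.392 0.08  0.067] 0.113
0.9 [[-0.96, 0.27, 0.0], [0.27, 0.96, 0.0], [-0.0, 0.0, -1.0]] 0.08501791695933288 [-0.20223563  0.47537527 -0.15419791]
```

View pics/scene0.png

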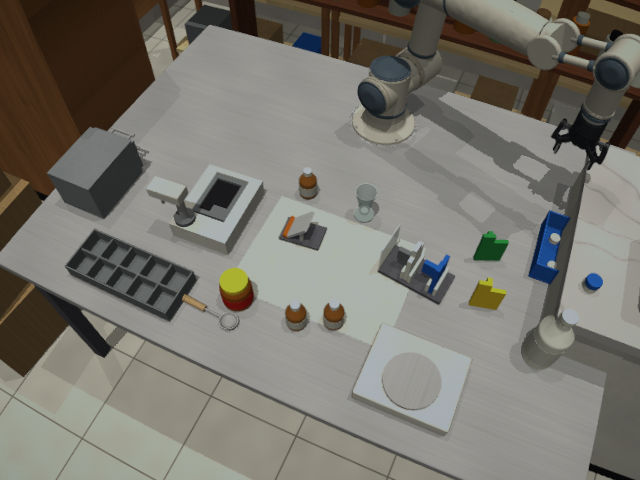

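View pics/side0.png

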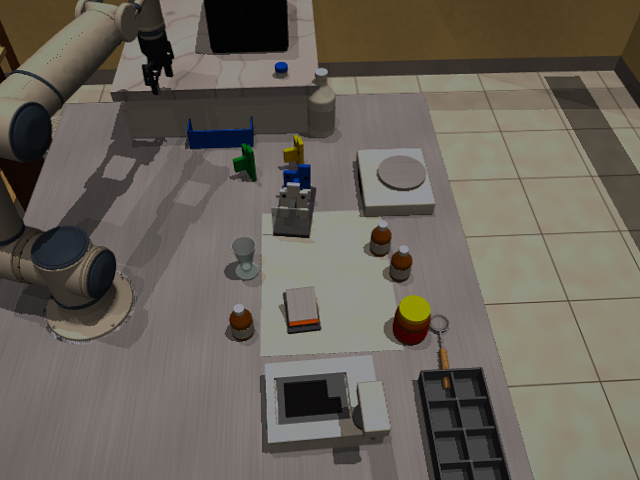

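Scene view: blue plate in the rack at (435,272). The green one (490,247) and yellow one (487,293) are look-alikes standing outside the rack, and the white spare is at (405,245). Blue in the rack fits the description. I'll move over the rack for an enlarged wrist view.

```bash
python3 -m pendant '[[1,0.7,-0.45,0.3,0],[1,0.7,-0.45,0.3,0],[1,0.7,-0.45,0.3,0],[1,0.7,-0.45,0.3,1],[1,0.7,-0.45,0.3,1],[1,0.7,-0.45,0.3,0.6],[1,0.7,-0.45,0.3,0],[1,0.7,-0.45,0.2,0],[1,0.7,-0.45,0,0],[1,0.7,-0.45,0,0],[1,0.7,-0.45,0,0],[1,0,0,0,0]]'
python3 - <<'E'
from h import *
import pickle
s=manip.state();p=manip.read_camera('wrist');w=cloud(p,s);save('w1.png',p['pixels']);pickle.dump((p,w,s),open('w1.pkl','wb'))
print(T_cam(p,s).round(3).tolist(),s['q'])
for t in ('cover','spare'):
    for d in manip.regions_of(p,t)[:3]: print(t,d['conf'],d['rect'],np.nanmedian(w[d['pixels']],0).round(3))
E
```

```text
clock: 1.9
tool_pos: [0.4769, 0.3753, 0.3221]
orientation: [0.006, 1.0, -0.001, 0.0]
force: [0.6, 0.6, 0.1]
width: 0.0859
grasp_force: 0.0
[[0.011, 0.96, 0.279, 0.407], [1.0, -0.01, -0.004, 0.377], [-0.001, 0.279, -0.96, 0.465], [0.0, 0.0, 0.0, 1.0]] [ 0.61204016  0.15167378  1.00273813 -0.00252463  1.9881122  -0.94794301]
cover 0.91 [372.1, 206.9, 76.9, 68.9] [0.54  0.48  0.073]
cover 0.89 [257.6, 203.5, 50.2, 95.9] [0.528 0.346 0.086]
cover 0.87 [353.7, 85.6, 75.3, 60.3] [0.386 0.449 0.075]
spare 0.86 [196.4, 198.8, 53.6, 79.2] [0.515 0.278 0.088]
```

View pics/w1.png

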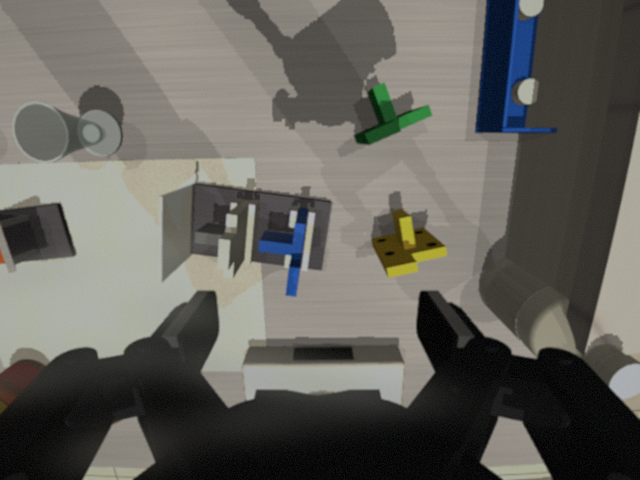

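```bash
cat >> h.py <<'E'
from scipy.optimize import least_squares
def sdf(P,boxes):
    out=[]
    for lo,hi in boxes:
        c=(np.array(lo)+hi)/2;h=(np.array(hi)-lo)/2
        q=np.abs(P-c)-h
        out.append(np.linalg.norm(np.maximum(q,0),axis=1)+np.minimum(q.max(1),0))
    return np.min(out,0)
COVER=[((-.006,-.038,0),(.006,.038,.09)),((-.006,.004,.09),(.006,.038,.116)),((.006,-.007,.028),(.046,.007,.072))]
RACK=[((-.095,-.05,0),(.095,.05,.012)),]
def fit(P,boxes,x0,Rot0=np.eye(3),free='xyzw'):
    """yaw-only pose fit: x0=(x,y,z,yaw)"""
    x0=np.array(x0,float);idx=['xyzw'.index(c) for c in free]
    def res(v):
        a=x0.copy();a[idx]=v
        return sdf((P-a[:3])@(R.from_euler('z',a[3]).as_matrix()@Rot0),boxes)*1000
    r=least_squares(res,x0[idx],loss='soft_l1',f_scale=1.5)
    a=x0.copy();a[idx]=r.x
    return a,np.median(np.abs(res(r.x)))
def blue(px):
    h=cv2.cvtColor(px,cv2.COLOR_RGB2HSV);return (h[...,0]>100)&(h[...,0]<130)&(h[...,1]>120)&(h[...,2]>40)
E
python3 - <<'E'
from h import *
import pickle
p,w,s=pickle.load(open('w1.pkl','rb'))
m=blue(p['pixels'])&(w[...,1]<0.42)&(w[...,1]>.25)&(w[...,2]>.03)
P=w[m];print(len(P),P.min(0).round(3),P.max(0).round(3))
for f in ('xyw','xyzw'): print(f,fit(P,COVER,[.54,.346,.012,-1.57],free=f))
a,_=fit(P,COVER,[.54,.346,.012,-1.57],free='xyzw')
# overlay outline
c=np.array([(x,y,z) for x in(-.006,.006) for y,z in((-.038,0),(-.038,.09),(.004,.09),(.004,.116),(.038,.116),(.038,0))])
W=c@R.from_euler('z',a[3]).as_matrix().T+a[:3]
im=p['pixels'].copy();uv=proj(p,W,s)
im=cv2.resize(im[170:320,160:360],None,fx=4,fy=4,interpolation=cv2.INTER_CUBIC)
for k in (0,6): cv2.polylines(im,[((uv[k:k+6]-[160,170])*4).astype(int)],True,(255,0,0) if k else (255,255,0),1)
save('w1crop.png',im)
# side/scene same fit
for n in('scene','side'):
    p2,w2=pickle.load(open(n+'0.pkl','rb'));m=blue(p2['pixels'])&(abs(w2[...,0]-.54)<.08)&(abs(w2[...,1]-.34)<.08)&(w2[...,2]>.02)
    print(n,m.sum(),fit(w2[m],COVER,[.54,.346,.012,-1.57]))
    # rest & filler rough clouds
    for nm,c,r in(('rest',(.54,-.05),.09),('filler',(.6,-.33),.16)):
        b=(abs(w2[...,0]-c[0])<r)&(abs(w2[...,1]-c[1])<r)&(w2[...,2]>.008)
        if nm=='rest':
            hs=cv2.cvtColor(p2['pixels'],cv2.COLOR_RGB2HSV);o=b&(hs[...,0]<15)&(hs[...,1]>170)&(hs[...,2]>80)
            print('orange',o.sum(),np.median(w2[o],0).round(3));
        v=b&(w2[...,2]<(.068 if nm=='filler' else .1))&(w2[...,2]>(.054 if nm=='filler' else .005))
        r_=cv2.minAreaRect((w2[v][:,:2]*1000).astype(np.float32));print(nm,r_,np.median(w2[v][:,2]))
E
```

```text
1432 [0.497 0.305 0.03 ] [0.573 0.362 0.13 ]
xyw (array([ 0.53541407,  0.34985697,  0.012     , -1.71917286]), np.float64(0.34509616039034297))
xyzw (array([ 0.53540162,  0.34970545,  0.01233863, -1.71960247]), np.float64(0.33510394137549127))
scene 394 (array([ 0.53584315,  0.35304064,  0.01174378, -1.69822008]), np.float64(1.0511454888100695))
orange 78 [ 0.541 -0.089  0.023]
rest ((538.2055053710938, -62.87945556640625), (81.46195983886719, 153.92190551757812), 5.961721420288086) 0.021502260856383737
filler ((569.3077392578125, -302.4440612792969), (249.4808349609375, 185.05104064941406), 1.9016958475112915) 0.059247039680281555
side 407 (array([ 0.53604098,  0.34748475,  0.0116828 , -1.72998901]), np.float64(1.6676742866852459))
orange 110 [ 0.537 -0.099  0.024]
rest ((527.2973022460938, -48.39568328857422), (92.69298553466797, 175.68072509765625), 15.649964332580566) 0.03709820521325202
filler ((568.0913696289062, -310.15216064453125), (241.03392028808594, 184.70550537109375), 2.450470209121704) 0.059322273902106426
```

View pics/w1crop.png

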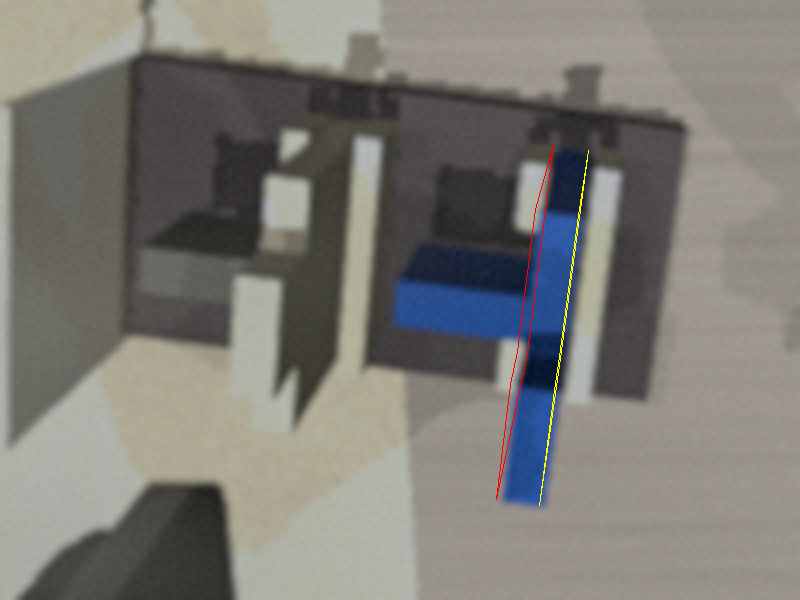

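The crop confirms it: the blue plate is in the right-hand slot with its fin towards -y and tongue towards +x. The fit, (0.535, 0.350, 0.012) at yaw -98.5°, agrees with the 12 mm base height. Now approaching above the tongue.

```bash
python3 -m pendant '[[0.6,0.37,-0.135,-0.86,-0.26],[0.6,0.37,-0.135,-0.86,-0.26],[0.6,0.37,-0.135,-0.86,-0.26],[0.6,0.37,-0.135,-0.86,-0.26],[0.6,0.37,-0.135,-0.86,-0.26],[0.6,0,0,0,0],[0.6,0,0,0,0]]' 60; python3 - <<'E'
from h import *
s=manip.state();m=R.from_quat(s['orientation']).as_matrix();print(np.degrees(np.arctan2(m[1,1],m[0,1])),s['tool_pos'],s['force'])
E
```

```text
clock: 2.63
tool_pos: [0.5447, 0.3522, 0.1486]
orientation: [0.07, 0.998, -0.001, -0.003]
force: [-0.4, 1.0, 1.8]
width: 0.0512
grasp_force: 0.0
81.95507760805936 [0.54470085 0.35218    0.14856161] [-0.42333693  0.95701312  1.76850726]
```

```bash
python3 -m pendant '[[0.6,0.16,-0.1,-0.3,0],[0.6,0,0,-0.4,0],[0.6,0,0,-0.4,0],[0.6,0,0,-0.29,0],[0.6,0,0,0,0],[0,0,0,0,0],[0,0,0,0,0],[0,0,0,0,0],[0,0,0,0,0],[0,0,0,0,0]]' 60
```

```text
clock: 3.47
tool_pos: [0.5538, 0.3483, 0.0978]
orientation: [0.071, 0.997, 0.001, 0.001]
force: [0.3, 0.0, 5.8]
width: 0.0113
grasp_force: 59.4
```

```bash
python3 -m pendant '[[0,0,0,0.3,0],[0,0,0,0.5,0],[0,0,0,0.6,0],[0,0,0,0.7,0],[0,0,0,0.8,0],[0,0,0,0.8,0],[0,0,0,0.6,0],[0,0,0,0,0],[0,0,0,0,0]]'
python3 - <<'E'
from h import *
import pickle
s=manip.state();p=manip.read_camera('wrist');w=cloud(p,s);save('w2.png',p['pixels']);pickle.dump((p,w,s),open('w2.pkl','wb'))
print(s['force'],s['width'],s['tool_pos'])
for n in('scene','side'):
    p=manip.read_camera(n);w=cloud(p);m=blue(p['pixels'])&(abs(w[...,0]-.54)<.1)&(abs(w[...,1]-.34)<.09)&(w[...,2]>.14)
    print(n,m.sum(),fit(w[m],COVER,[.535,.35,.172,-1.72]))
E
```

```text
clock: 4.22
tool_pos: [0.5533, 0.3483, 0.2696]
orientation: [0.071, 0.997, 0.001, 0.001]
force: [0.2, -0.2, -2.5]
width: 0.011
grasp_force: 58.7
[ 0.20176559 -0.19255863 -2.49137924] 0.01097303708538322 [0.55332751 0.34829948 0.26963518]
scene 433 (array([ 0.53569686,  0.35307758,  0.18111276, -1.74011877]), np.float64(0.8449491678521803))
side 712 (array([ 0.53386603,  0.34830327,  0.18004919, -1.7073204 ]), np.float64(1.4578629124455582))
```

View pics/w2.png

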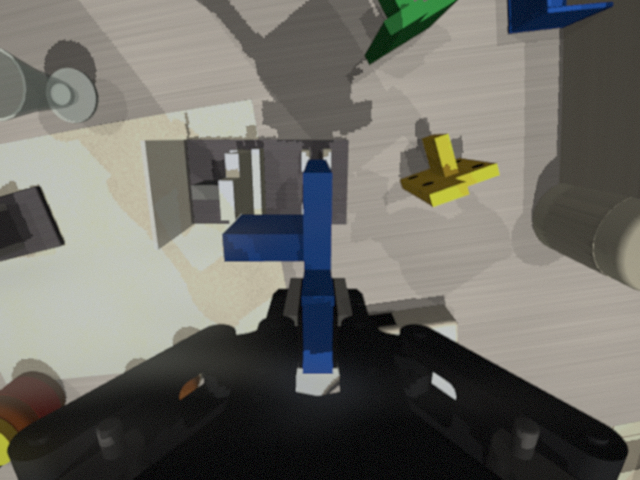

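Wrist view: the cover is held upright by its tongue, with its fin to the left at (262,238). The rack (left slot at 240,185) still holds the white spare. Now moving towards the rest for a look.

```bash
python3 -m pendant '[[0,0,-0.4,0,0],[0,-0.1,-0.8,0,0],[0,-0.2,-0.9,0,0],[0,-0.2,-0.9,0,0],[0,-0.2,-0.9,0,0],[0,-0.1,-0.8,0,0],[0,0,-0.4,0,0],[0,0,0,0,0],[0,0,0,0,0]]'
python3 - <<'E'
from h import *
import pickle
s=manip.state();p=manip.read_camera('wrist');w=cloud(p,s);save('w3.png',p['pixels']);pickle.dump((p,w,s),open('w3.pkl','wb'))
hs=cv2.cvtColor(p['pixels'],cv2.COLOR_RGB2HSV);b=(abs(w[...,0]-.54)<.1)&(abs(w[...,1]+.05)<.1)&(w[...,2]>.006)&(w[...,2]<.1)
o=b&(hs[...,0]<15)&(hs[...,1]>170)&(hs[...,2]>80);print('orange',o.sum(),np.median(w[o],0),cv2.minAreaRect((w[o][:,:2]*1000).astype(np.float32)),np.percentile(w[o][:,2],[2,98]))
Q=w[b&~o];Q=Q[(Q[:,2]>.025)]
# slope plane ransac
rng=np.random.default_rng(0);best=(0,)
for _ in range(500):
    a=Q[rng.choice(len(Q),3,False)];n=np.cross(a[1]-a[0],a[2]-a[0]);n/=np.linalg.norm(n)+1e-12
    i=abs((Q-a[0])@n)<.0015
    if i.sum()>best[0] and abs(abs(n[2])-.707)<.1: best=(i.sum(),i)
I=Q[best[1]];c=I.mean(0);n=np.linalg.svd(I-c)[2][2];n*=np.sign(n[2]);print('plane',len(Q),len(I),c,n,'yaw',np.degrees(np.arctan2(n[1],n[0])))
lat=np.array([-n[1],n[0],0]);lat/=np.linalg.norm(lat);up=np.cross(n,lat)
print('lat ext',np.percentile(I@lat,[1,99]),'slope ext',np.percentile((I-c)@up,[1,99]),up,lat)
E
```

```text
clock: 5.12
tool_pos: [0.5205, 0.1432, 0.2659]
orientation: [0.072, 0.997, -0.0, -0.001]
force: [-0.1, -0.1, -2.4]
width: 0.0113
grasp_force: 59.1
orange 248 [ 0.5184223  -0.09189947  0.0243015 ] ((519.7839965820312, -92.4683609008789), (35.62800979614258, 10.459675788879395), 8.365355491638184) [0.02028271 0.02738206]
plane 1844 1201 [ 0.53288151 -0.05092856  0.05500624] [ 0.06300544 -0.69699428  0.71430336] yaw -84.83473409166452
lat ext [0.49168645 0.56106372] slope ext [-0.04123295  0.02952874] [-0.0643079   0.71140268  0.69983621] [0.99593916 0.09002883 0.        ]
```

View pics/w3.png

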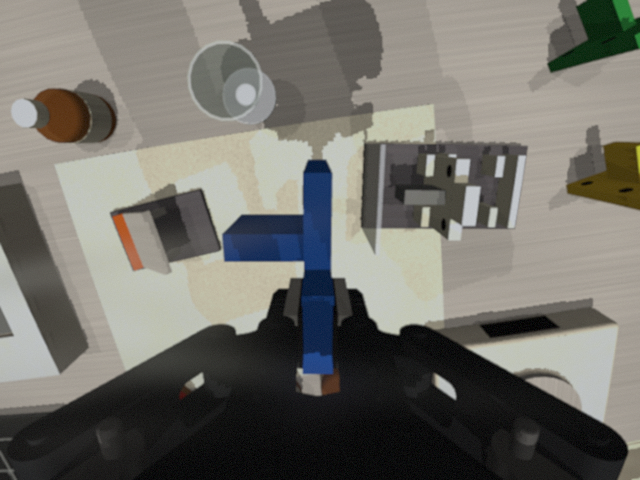

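Wrist view: the rest is at (160,235) with its orange ledge at (128,240) on the -y side. The plane fit gives slope normal (0.06, -0.70, 0.71), width 69 mm, and foot ≈ (0.536, -0.0865, 0.020), all matching the description. Next I go above it and turn to match.

```bash
python3 -m pendant '[[0,0.05,-0.4,0,0.2],[0,0.1,-0.8,0,0.3],[0,0.12,-0.9,-0.1,0.3],[0,0.13,-0.9,-0.2,0.4],[0,0.14,-0.9,-0.2,0.4],[0,0.12,-0.8,-0.2,0.3],[0,0.1,-0.5,-0.2,0.2],[0,0.08,-0.3,-0.2,0.13],[0,0,0,0,0],[0,0,0,0,0],[0,0,0,0,0]]'
```

```text
clock: 6.08
tool_pos: [0.5547, -0.0745, 0.2234]
orientation: [-0.047, 0.999, 0.0, -0.0]
force: [0.4, 0.1, -1.7]
width: 0.0111
grasp_force: 59.2
```

```bash
python3 -m pendant '[[0,-0.02,-0.19,-0.3,0],[0,0,0,-0.6,0],[0,0,0,-0.7,0],[0,0,0,-0.5,0],[0,0,0,-0.2,0],[0,0,0,0,0],[0,0,0,0,0]]'; python3 -m pendant '[[0,0,0,-0.07,0],[0,0,0,-0.07,0],[0,0,0,0,0]]';python3 -m pendant '[[0,0,0,-0.06,0],[0,0,0,-0.06,0],[0,0,0,0,0]]'
```

```text
clock: 6.67
tool_pos: [0.5539, -0.0833, 0.1322]
orientation: [-0.046, 0.999, -0.0, 0.0]
force: [0.2, -0.4, -0.8]
width: 0.011
grasp_force: 59.1
clock: 6.92
tool_pos: [0.5542, -0.0836, 0.1269]
orientation: [-0.046, 0.999, -0.0, 0.001]
force: [0.9, -0.9, -2.0]
width: 0.0114
grasp_force: 59.2
clock: 7.17
tool_pos: [0.5536, -0.0836, 0.1208]
orientation: [-0.046, 0.999, 0.0, -0.0]
force: [-0.2, -1.1, -1.9]
width: 0.0109
grasp_force: 59.2
```

```bash
python3 -m pendant '[[0,0,0.04,-0.05,0],[0,0,0,0,0]]'; python3 -m pendant '[[0,0,0,-0.05,0],[0,0,0,0,0]]'; python3 -m pendant '[[0,0,0,-0.05,0],[0,0,0,0,0]]'; python3 -m pendant '[[0,0,0,-0.05,0],[0,0,0,0,0]]'|grep -v or
```

```text
clock: 7.33
tool_pos: [0.5536, -0.0817, 0.1188]
orientation: [-0.046, 0.999, 0.0, -0.0]
force: [-0.5, 0.5, -2.1]
width: 0.011
grasp_force: 59.2
clock: 7.5
tool_pos: [0.5536, -0.0819, 0.1169]
orientation: [-0.046, 0.999, 0.0, -0.0]
force: [-1.1, 1.2, -2.5]
width: 0.0109
grasp_force: 59.2
clock: 7.67
tool_pos: [0.5536, -0.082, 0.1148]
orientation: [-0.046, 0.999, 0.0, -0.0]
force: [-0.3, 0.3, -2.8]
width: 0.0112
grasp_force: 59.2
clock: 7.83
tool_pos: [0.5539, -0.0823, 0.1135]
width: 0.0107
```

```bash
for i in 1; do python3 -m pendant '[[0,0,0,-0.05,0],[0,0,0,0,0]]'|grep -E 'pos|force'; python3 -m pendant '[[0,0,0,-0.05,0],[0,0,0,0,0]]'|grep -E 'pos|force'; done
```

```text
tool_pos: [0.5542, -0.0828, 0.1124]
force: [0.0, -3.3, 3.1]
grasp_force: 59.9
tool_pos: [0.5546, -0.0834, 0.1115]
force: [-0.6, -4.5, 7.6]
grasp_force: 60.6
```

```bash
python3 -m pendant '[[0.5,0,0.08,0,0],[0.5,-0.01,0.1,0,0],[0.5,-0.01,0.1,0,0],[0.5,-0.01,0.1,0,0],[0.5,-0.01,0.1,0,0],[0.5,-0.01,0.12,0,0],[0.5,-0.01,0.12,0,0],[0.5,0,0,0,0]]'
python3 - <<'E'
from h import *
for n in('side',):
    p=manip.read_camera(n);w=cloud(p);a=proj(p,[[.55,-.06,.08]])[0].astype(int);print(a)
    c=p['pixels'][a[1]-60:a[1]+60,a[0]-70:a[0]+70];save('s4.png',cv2.resize(c,None,fx=4,fy=4))
E
```

```text
clock: 8.83
tool_pos: [0.5513, -0.052, 0.1092]
orientation: [-0.046, 0.999, 0.0, -0.0]
force: [-0.3, 1.2, -0.9]
width: 0.0428
grasp_force: 0.0
[308 295]
```

View pics/s4.png

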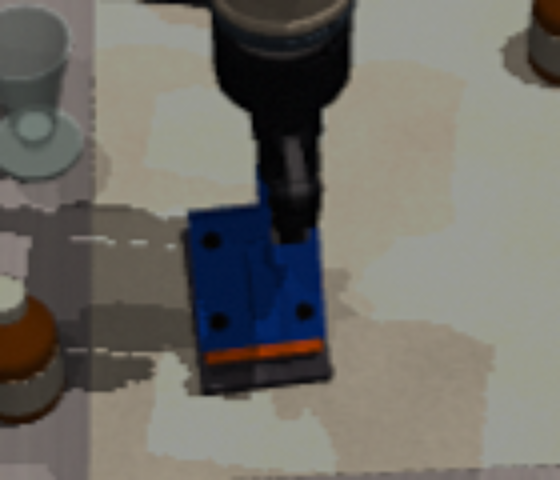

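The side crop shows the cover leaning back with its foot behind the orange ledge (265,350), fin outward. I'll lower it the rest of the way and withdraw.

```bash
python3 -m pendant '[[0.5,-0.01,0.15,-0.07,0],[0.5,-0.01,0.15,-0.07,0],[0.5,-0.01,0.15,-0.07,0],[0.5,-0.01,0.15,-0.07,0],[0.5,-0.01,0.15,-0.07,0],[0.5,-0.01,0.1,-0.04,0],[0.5,0,0.06,0,0],[0.5,0,0,0,0]]'; python3 -m pendant '[[0.5,0,0,0.3,0],[0.5,0,0,0.6,0],[0.5,0,0.1,0.9,0],[0.5,-0.3,0.3,0.9,0],[0.5,-0.4,0.3,0.9,0],[0.5,-0.4,0.3,0.2,0],[0.5,-0.2,0,0,0],[0.5,0,0,0,0]]'
cat >> h.py <<'E'
def fitrest(P,x0):
    """cover on slope: params pos(3), yaw of cover x, tilt"""
    def Rt(a): return R.from_euler('z',a[3]).as_matrix()@R.from_euler('y',-a[4]).as_matrix()
    f=lambda a: sdf((P-a[:3])@Rt(a),COVER)*1000
    r=least_squares(f,x0,loss='soft_l1',f_scale=1.5,x_scale=[.01,.01,.01,.1,.1]);a=r.x
    return a,np.median(np.abs(f(a))),Rt(a)
E
python3 - <<'E'
from h import *
s=manip.state();p=manip.read_camera('wrist');w=cloud(p,s);save('w5.png',p['pixels']);print(s['q'])
for n,p,w in (('wrist',p,w),)+tuple((n,q,cloud(q)) for n in('side','scene') for q in[manip.read_camera(n)]):
    m=blue(p['pixels'])&(abs(w[...,0]-.54)<.1)&(abs(w[...,1]+.04)<.09)&(w[...,2]>.012)&(w[...,2]<.15)
    if m.sum()<50: print(n,m.sum());continue
    a,e,Rt=fitrest(w[m],[.536,-.09,.025,-1.48,.785]);print(n,m.sum(),a[:3].round(4),np.degrees(a[3:]).round(1),e.round(2),'fin',(a[:3]+Rt@[.026,0,.05]).round(4))
E
```

```text
clock: 9.55
tool_pos: [0.5489, -0.0163, 0.0937]
orientation: [-0.046, 0.999, -0.0, 0.0]
force: [0.0, 0.2, 1.1]
width: 0.0426
grasp_force: 0.0
clock: 10.22
tool_pos: [0.4965, 0.0232, 0.2479]
orientation: [-0.046, 0.999, -0.0, 0.002]
force: [-0.4, -0.4, -1.2]
width: 0.0428
grasp_force: 0.0
[-2.15137381e-02 -1.84932284e-01  1.46868063e+00 -3.66260509e-04
  1.85405529e+00 -1.68495694e+00]
wrist 4525 [ 0.5371 -0.0902  0.0246] [-84.8  45.1] 0.28 fin [ 0.5355 -0.0733  0.0783]
side 1246 [ 0.536  -0.0928  0.0244] [-84.8  44.8] 1.68 fin [ 0.5345 -0.076   0.0782]
scene 627 [ 0.5375 -0.0883  0.0238] [-84.9  45. ] 1.07 fin [ 0.536  -0.0715  0.0776]
```

View pics/w5.png

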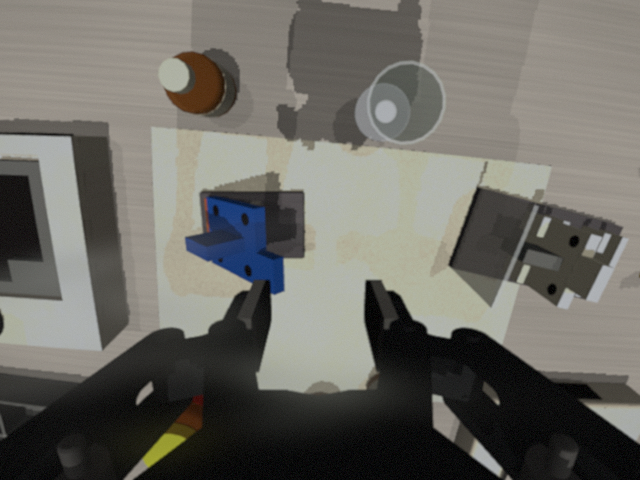

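Wrist view: the cover lies on the slope at (240,240), fin outward to the left at (205,242). All three cameras agree on 45° and yaw -84.8°. I'll turn -90° and approach the fin, fitting the filler along the way.

```bash
python3 -m pendant '[[0.5,0.08,-0.2,0,-1],[0.5,0.08,-0.2,0,-1],[0.5,0.08,-0.2,0,-1],[0.5,0.08,-0.2,0,-1],[0.5,0.08,-0.2,0,-1],[0.5,0.08,-0.2,0,-1],[0.5,0.08,-0.2,0,-1],[0.5,0.08,-0.2,0,-1],[0.5,0.08,-0.2,0,-1],[0.5,0.08,-0.2,0,-1],[0.5,0.08,-0.2,0,-1],[0.5,0.08,-0.2,0,-1]]' 60|grep pos;  python3 -m pendant '[[0.5,0,0,-0.2,-1],[0.5,0,0,-0.3,-1],[0.5,0,0,-0.4,-1],[0.5,0,0,-0.4,0],[0.5,0,0,-0.3,0],[0.5,0,0,0,0],[0.5,0,0,0,0]]'
python3 - <<'E'
from h import *
import pickle
s=manip.state();p=manip.read_camera('wrist');w=cloud(p,s);save('w6.png',p['pixels']);pickle.dump((p,w,s),open('w6.pkl','wb'))
m=blue(p['pixels'])&(w[...,2]>.012)&(w[...,2]<.15)&(abs(w[...,0]-.54)<.1)&(abs(w[...,1]+.04)<.09)
a,e,Rt=fitrest(w[m],[.536,-.09,.025,-1.48,.785]);print(m.sum(),a.round(4),e,'P',(a[:3]+Rt@[.03,0,.054]).round(4))
mm=R.from_quat(s['orientation']).as_matrix();print(np.degrees(np.arctan2(mm[1,1],mm[0,1])))
f=(w[...,2]>.054)&(w[...,2]<.066)&(w[...,1]<-.15);print('filler',f.sum(),cv2.minAreaRect((w[f][:,:2]*1000).astype(np.float32)))
E
```

```text
tool_pos: [0.5355, -0.0739, 0.2433]
clock: 11.95
tool_pos: [0.5349, -0.0731, 0.18]
orientation: [0.674, 0.739, -0.001, -0.001]
force: [-0.8, 0.5, 0.4]
width: 0.0428
grasp_force: 0.0
8795 [ 0.5376 -0.0902  0.0244 -1.4805  0.7848] 0.27929229122140853 P [ 0.5361 -0.0733  0.0838]
5.262499453582079
filler 2374 ((643.9138793945312, -234.60446166992188), (289.5646057128906, 104.38291931152344), 14.080734252929688)
```

```bash
python3 -m pendant '[[0.5,0.03,0,-0.5,0],[0.5,0,0,-0.7,0],[0.5,0,0,-0.6,0],[0.5,0,0,-0.4,0],[0.5,0,0,-0.3,0],[0.5,0,0,-0.22,0],[0.5,0,0,0,0],[0.5,0,0,0,0]]' 60; python3 -m pendant '[[0.1,0,0,0,0],[0,0,0,0,0],[0,0,0,0,0],[0,0,0,0,0],[0,0,0,0,0]]' 60
```

```text
clock: 12.67
tool_pos: [0.537, -0.0729, 0.0737]
orientation: [0.674, 0.739, 0.0, 0.0]
force: [1.0, 0.1, 0.6]
width: 0.0427
grasp_force: 0.0
clock: 13.08
tool_pos: [0.5372, -0.073, 0.0746]
orientation: [0.674, 0.739, 0.001, 0.001]
force: [-1.2, -0.5, 5.7]
width: 0.0129
grasp_force: 59.6
```

Grip is 9 mm too high, so I'll reopen, go lower and regrip.

```bash
python3 -m pendant '[[0.4,0,0,0,0],[0.4,0,0,0,0],[0.4,0,0,0,0],[0.4,-0.03,0,-0.1,0],[0.4,0,0,-0.1,0],[0.4,0,0,0,0]]'|grep -E 'pos|force|width'; python3 -m pendant '[[0,0,0,0,0],[0,0,0,0,0],[0,0,0,0,0],[0,0,0,0,0],[0,0,0,0,0]]' 60
```

```text
tool_pos: [0.5346, -0.0726, 0.0633]
force: [0.6, 0.4, -0.1]
width: 0.0341
grasp_force: 0.0
clock: 14.0
tool_pos: [0.5353, -0.0727, 0.0648]
orientation: [0.674, 0.739, -0.0, -0.0]
force: [0.6, -0.4, -2.1]
width: 0.0132
grasp_force: 58.7
```

```bash
python3 -m pendant '[[0,0,0,0.2,0],[0,0,0,0.4,0],[0,0,0,0.6,0],[0,0,0,0.7,0],[0,0,0.1,0.6,0],[0,0,0.4,0.3,0],[0,0,0.6,0,0],[0,0,0.7,0,0],[0,0,0.7,0,0],[0,0,0.5,0,0],[0,0,0.3,0,0],[0,0,0,0,0]]'
python3 - <<'E'
from h import *
s=manip.state();p=manip.read_camera('wrist');w=cloud(p,s);print(s['force'],s['tool_pos'],s['width'])
w[...]-=0
t=s['tool_pos']
m=blue(p['pixels'])&(w[...,2]>t[2]-.07)&(w[...,2]<t[2]+.08)&(abs(w[...,0]-t[0])<.1)&(abs(w[...,1]-t[1])<.1)
a,e,Rt=fitrest(w[m],[t[0],t[1]-.018,t[2]-.04,-1.48,.785]);print(m.sum(),a.round(4),np.degrees(a[4]),e,'TCP in cover',(Rt.T@(t-a[:3])).round(4),'corner',(a[:3]+Rt@[-.006,0,0]).round(4))
b=(w[...,2]>.004)&(w[...,2]<.09)&(abs(w[...,0]-.535)<.07)&(w[...,1]>.03)&(w[...,1]<.18);print('obst',b.sum(),w[b].mean(0) if b.any() else '')
E
```

```text
clock: 15.0
tool_pos: [0.5351, 0.0613, 0.1772]
orientation: [0.673, 0.74, 0.0, -0.0]
force: [-0.2, 0.4, -2.3]
width: 0.0131
grasp_force: 58.7
[-0.19670573  0.41449791 -2.3087169 ] [0.53514672 0.06129379 0.17715967] 0.013067932202936833
25286 [ 0.5378  0.0436  0.1369 -1.4771  0.7848] 44.9666939052113 0.24569752100602998 TCP in cover [ 0.0159 -0.001   0.0411] corner [0.5374 0.0479 0.1326]
obst 0
```

```bash
python3 -m pendant '[[0,0,0,-0.4,0],[0,0,0,-0.7,0],[0,0,0,-0.7,0],[0,0,0,-0.6,0],[0,0,0,-0.4,0],[0,0,0,-0.25,0],[0,0,0,0,0]]'|grep -E 'pos|force'; python3 -m pendant '[[0,0,0,-0.07,0],[0,0,0,-0.07,0],[0,0,0,0,0]]' 25|grep -E 'pos|force'
```

```text
tool_pos: [0.5339, 0.058, 0.0521]
force: [-0.2, -1.2, -2.5]
grasp_force: 58.6
tool_pos: [0.536, 0.059, 0.0503]
force: [-0.1, -0.3, -2.8]
grasp_force: 58.6
```

```bash
python3 -m pendant '[[0,0,0,-0.1,0],[0,0,0,0,0]]' 25|grep -E 'pos|force'; python3 -m pendant '[[0,0,0,-0.06,0],[0,0,0,0,0]]' 25|grep -E 'pos|force'; python3 -m pendant '[[0,0,0,-0.06,0],[0,0,0,0,0]]' 25|grep -E 'pos|force'
```

```text
tool_pos: [0.5355, 0.0592, 0.0454]
force: [-0.1, -0.2, -2.0]
grasp_force: 58.6
tool_pos: [0.5358, 0.0593, 0.0445]
force: [-2.0, -0.4, 3.7]
grasp_force: 59.6
tool_pos: [0.536, 0.0594, 0.0443]
force: [-7.6, 0.1, 14.3]
grasp_force: 61.2
```

```bash
python3 -m pendant '[[0.15,0,0,0,0],[0.15,0,0,0,0]]' 20|grep -E 'pos|force|width'; python3 -m pendant '[[0,0,0.12,-0.03,0],[0,0,0.12,-0.04,0],[0,0,0,0,0]]' 20|grep -E 'pos|force|width'
```

```text
tool_pos: [0.536, 0.0594, 0.0443]
force: [-7.7, 0.3, 14.8]
width: 0.013
grasp_force: 61.2
tool_pos: [0.5364, 0.0685, 0.0413]
force: [-4.6, -2.3, 12.3]
width: 0.0134
grasp_force: 61.6
```

```bash
python3 -m pendant '[[0,0,0.13,-0.06,0],[0,0,0.12,-0.07,0],[0,0,0,0,0]]' 20|grep -E 'pos|force|width'
cat > chk.py <<'E'
from h import *
s=manip.state();p=manip.read_camera('wrist');w=cloud(p,s);t=s['tool_pos']
m=blue(p['pixels'])&(w[...,2]>t[2]-.07)&(w[...,2]<t[2]+.08)&(abs(w[...,0]-t[0])<.1)&(abs(w[...,1]-t[1])<.1)
mm=R.from_quat(s['orientation']).as_matrix();ya=np.arctan2(mm[1,1],mm[0,1])-np.pi/2
b=None
for th in (.78,.5,.25,0.02):
    R0=R.from_euler('z',ya).as_matrix()@R.from_euler('y',-(np.pi/2-th)+0).as_matrix()
    x0=t-R0@[.013,0,.045]
    r=fitrest(w[m],[*x0,ya,np.pi/2-th])
    if b is None or r[1]<b[1]: b=r
a,e,Rt=b
print('grip',s['grasp_force'],'F',s['force'].round(1),'TCP',t.round(4),m.sum(),'origin',a[:3].round(4),'yaw',np.degrees(a[3]).round(2),'tilt from flat',(90-np.degrees(a[4])).round(1),'err',e.round(2),'TCPin',(Rt.T@(t-a[:3])).round(4),'grip pt',(Rt.T@(t+[0,0,.019]-a[:3])).round(4))
E
python3 chk.py
```

```text
tool_pos: [0.5363, 0.0791, 0.0358]
force: [-5.2, -0.2, 12.3]
width: 0.0133
grasp_force: 62.3
grip 62.313753289672604 F [-5.2 -0.2 12.3] TCP [0.5363 0.0791 0.0358] 25853 origin [0.5405 0.0438 0.0051] yaw -84.92 tilt from flat 28.2 err 0.28 TCPin [ 0.0102 -0.001   0.0458] grip pt [ 0.027  -0.001   0.0548]
```

```bash
python3 -m pendant '[[0,0,0.12,-0.08,0],[0,0,0.12,-0.09,0],[0,0,0.1,-0.09,0],[0,0,0.1,-0.1,0],[0,0,0.06,-0.06,0],[0,0,0.05,-0.05,0],[0,0,0,0,0]]' 20|grep -E 'pos|force|width'; python3 chk.py
```

```text
tool_pos: [0.5362, 0.1006, 0.0155]
force: [-2.5, -1.7, 4.7]
width: 0.0133
grasp_force: 62.3
grip 62.26861596107483 F [-2.5 -1.7  4.7] TCP [0.5362 0.1006 0.0155] 22069 origin [0.5422 0.0471 0.0061] yaw -84.91 tilt from flat 2.9 err 0.35 TCPin [ 0.0067 -0.0013  0.0542] grip pt [ 0.0257 -0.0013  0.0552]
```

```bash
python3 -m pendant '[[0.3,0,0,0,0],[0.3,0,0,0.03,0],[0.3,0,0,0,0],[0,0,0,0,0],[0,0,0,0,0],[0,0,0,0,0],[0,0,0,0,0]]' 60|grep -E 'pos|force|width'; python3 -m pendant '[[0,0,0,0.2,0],[0,0,0,0.4,0],[0,0,0,0.7,0],[0,0,0,0.9,0],[0,0,0,0.9,0],[0,0,0,0.8,0],[0,0,0,0.5,0],[0,0,0,0.2,0],[0,0,0,0,0]]'|grep -E 'pos|force|width'; python3 chk.py
```

```text
tool_pos: [0.5356, 0.1009, 0.0151]
force: [-0.3, -0.2, 1.3]
width: 0.0133
grasp_force: 59.2
tool_pos: [0.536, 0.1009, 0.2012]
force: [0.5, 0.1, -2.2]
width: 0.0134
grasp_force: 58.8
grip 58.777576088905334 F [ 0.5  0.1 -2.2] TCP [0.536  0.1009 0.2012] 21491 origin [0.5426 0.0473 0.1921] yaw -84.76 tilt from flat 0.1 err 0.38 TCPin [ 0.0089 -0.0017  0.054 ] grip pt [ 0.0279 -0.0017  0.054 ]
```

```bash
python3 -m pendant '[[0,0.04,-0.2,0.3,-0.6],[0,0.04,-0.4,0.3,-1],[0,0.04,-0.4,0.3,-1],[0,0.04,-0.4,0.3,-1],[0,0.04,-0.4,0.3,-1],[0,0.04,-0.4,0.3,-1],[0,0.04,-0.4,0.2,-1],[0,0.04,-0.4,0.2,-1],[0,0.04,-0.4,0.2,-1],[0,0.04,-0.4,0.1,-1],[0,0.04,-0.4,0,-1],[0,0.04,-0.4,0,-1]]'|grep -E 'pos'; python3 -m pendant '[[0,0,-0.4,0,-1],[0,0,-0.3,0,-1],[0,0,-0.2,0,-1],[0,0,0,0,-0.4],[0,0,0,0,0],[0,0,0,0,0]]'
python3 - <<'E'
from h import *
import pickle
s=manip.state();p=manip.read_camera('wrist');w=cloud(p,s);save('w7.png',p['pixels']);pickle.dump((p,w,s),open('w7.pkl','wb'));print(s['q'],p['fx'],p['k1'])
E
```

```text
tool_pos: [0.5542, -0.0839, 0.2958]
clock: 20.62
tool_pos: [0.5542, -0.1191, 0.2962]
orientation: [0.999, 0.047, -0.002, -0.001]
force: [-0.1, -0.3, -2.1]
width: 0.0134
grasp_force: 58.8
[-2.71813731e-01  2.87024294e-02  1.18000886e+00  9.72628107e-05
  1.93727592e+00  1.20566842e+00] 337.9148611619306 -0.04868230666842387
```

View pics/w7.png

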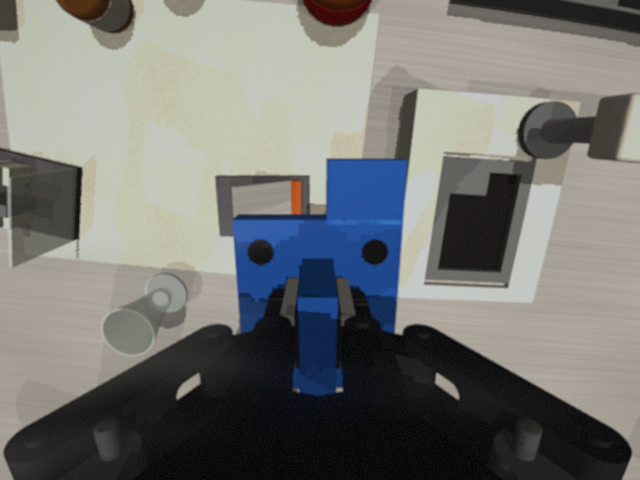

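```bash
cat > fil.py <<'E'
from h import *
import pickle
p,w,s=pickle.load(open('w7.pkl','rb'))
b=(w[...,0]>.4)&(w[...,0]<.76)&(w[...,1]<-.19)&(w[...,1]>-.46)&(w[...,2]>.015)&(w[...,2]<.066)
u=np.arange(640)[None,:]*np.ones((480,1));b&=u>405
g=p['pixels'].max(2)
top=b&(w[...,2]>.056)
P=w[top];print(len(P),P[:,2].mean(),np.percentile(P,[1,99],axis=0).round(3).tolist())
a,e=fit(w[b&((w[...,2]>.056)|(w[...,2]<.045))],[((-.12,-.09,0),(.12,.09,.06))],[.57,-.31,0,.03]);print('bed',a,np.degrees(a[3]),e)
blk=((g<45)&(u>405)&(w[...,1]<-.2)&(w[...,2]<.058)).astype(np.uint8)
n,l,st,ce=cv2.connectedComponentsWithStats(blk);k=[i for i in range(1,n) if st[i,0]>420 and st[i,1]>140 and st[i,1]+st[i,3]<300];k=max(k,key=lambda i:st[i,4]);print(st[k])
m=l==k;print('floor z',np.median(w[m][:,2]))
# rays to z=.051
T=T_cam(p,s);K,D=KD(p);v,uu=np.nonzero(m)
r=cv2.undistortPoints(np.stack([uu,v],-1).reshape(-1,1,2).astype(float),K,D).reshape(-1,2)
d=np.c_[r,np.ones(len(r))]@T[:3,:3].T;X=T[:3,3]+d*((.051-T[2,3])/d[:,2])[:,None]
L=(X-a[:3])@R.from_euler('z',a[3]).as_matrix()*1000
print('cam in filler',((T[:3,3]-a[:3])@R.from_euler('z',a[3]).as_matrix()*1000).round())
for lo,hi in((-30,-10),(-10,0),(0,20)): 
    q=L[(L[:,1]>lo)&(L[:,1]<hi)];print('y',lo,hi,'x ext',np.percentile(q[:,0],[.5,99.5]).round(1))
for lo,hi in((-40,-10),(-10,30),(55,65)):
    q=L[(L[:,0]>lo)&(L[:,0]<hi)];print('x',lo,hi,'y ext',np.percentile(q[:,1],[.5,99.5]).round(1))
E
python3 fil.py
```

```text
22060 0.05992466547564792 [[0.452, -0.396, 0.058], [0.688, -0.215, 0.062]]
bed [ 5.69326796e-01 -3.06174929e-01 -5.58476306e-05  3.89529945e-02] 2.2318421854532624 0.5265690220992297
[ 439  174   82   97 5291]
floor z 0.050924839966608626
cam in filler [ 64. 191. 439.]
y -30 -10 x ext [-81.   35.9]
y -10 0 x ext [-80.7  32.2]
y 0 20 x ext [-81.4   9.3]
x -40 -10 y ext [-43.   34.1]
x -10 30 y ext [-43.1  33.9]Traceback (most recent call last):
  File "fil.py", line 22, in <module>
    q=L[(L[:,0]>lo)&(L[:,0]<hi)];print('x',lo,hi,'y ext',np.percentile(q[:,1],[.5,99.5]).round(1))
                                                         ~~~~~~~~~~~~~^^^^^^^^^^^^^^^^^^
    return _quantile_unchecked(
        a, q, axis, out, overwrite_input, method, keepdims, weights)
    return _ureduce(a,
                    func=_quantile_ureduce_func,
    ...<5 lines>...
                    overwrite_input=overwrite_input,
                    method=method)
    r = func(a, **kwargs)
    result = _quantile(arr,
                       quantiles=q,
    ...<2 lines>...
                       out=out,
                       weights=wgt)
    slices_having_nans = np.isnan(arr[-1, ...])
                                  ~~~^^^^^^^^^
IndexError: index -1 is out of bounds for axis 0 with size 0
```

```bash
cat > prof.py <<'E'
from h import *
import pickle
p,w,s=pickle.load(open('w7.pkl','rb'))
a=np.array([.5693,-.3062,0,.03895]);M=R.from_euler('z',a[3]).as_matrix()
im=cv2.GaussianBlur(p['pixels'],(0,0),.6).astype(np.float32)
def prof(pts):
    uv=proj(p,pts@M.T+a[:3],s).astype(np.float32);return cv2.remap(im,uv[:,0].reshape(-1,1),uv[:,1].reshape(-1,1),cv2.INTER_LINEAR).mean(2)[:,0],cv2.remap(w[...,2].astype(np.float32),uv[:,0].reshape(-1,1),uv[:,1].reshape(-1,1),cv2.INTER_NEAREST)[:,0]
for x in(-.06,-.03,0):
    for rng in (np.arange(-.056,-.030,.002),np.arange(.026,.05,.002)):
        g=prof(np.c_[np.full(len(rng),x),rng,np.full(len(rng),.06)]);print('x',x,[(round(r*1e3),int(q),round(float(z)*1e3)) for r,q,z in zip(rng,*g)])
for y in(-.02,.015):
    for rng in (np.arange(-.092,-.07,.002),np.arange(.0,.046,.002)):
        g=prof(np.c_[rng,np.full(len(rng),y),np.full(len(rng),.06)]);print('y',y,[(round(r*1e3),int(q),round(float(z)*1e3)) for r,q,z in zip(rng,*g)])
# bed edges at top plane via profile
for x in (-.09,-.05,-.0): 
    for rng in(np.arange(-.1,-.08,.002),np.arange(.082,.1,.002)):
        g=prof(np.c_[np.full(len(rng),x),rng,np.full(len(rng),.06)]);print('bed x',x,[(round(r*1e3),int(q),round(float(z)*1e3)) for r,q,z in zip(rng,*g)])
E
python3 prof.py
```

```text
x -0.06 [(-56, 194, 60), (-54, 171, 61), (-52, 125, 59), (-50, 105, 59), (-48, 106, 60), (-46, 107, 59), (-44, 107, 59), (-42, 105, 61), (-40, 85, 61), (-38, 46, 56), (-36, 29, 53), (-34, 25, 51), (-32, 21, 51)]
x -0.06 [(26, 26, 51), (28, 25, 51), (30, 26, 50), (32, 27, 51), (34, 27, 51), (36, 27, 52), (38, 43, 50), (40, 91, 60), (42, 109, 59), (44, 110, 60), (46, 109, 60), (48, 109, 61), (50, 109, 60)]
x -0.03 [(-56, 194, 59), (-54, 167, 61), (-52, 117, 59), (-50, 106, 60), (-48, 106, 59), (-46, 105, 60), (-44, 106, 60), (-42, 105, 59), (-40, 85, 60), (-38, 47, 57), (-36, 27, 54), (-34, 22, 50), (-32, 20, 50)]
x -0.03 [(26, 27, 52), (28, 28, 50), (30, 26, 51), (32, 27, 52), (34, 26, 51), (36, 27, 51), (38, 41, 52), (40, 88, 60), (42, 108, 59), (44, 110, 60), (46, 110, 61), (48, 110, 60), (50, 110, 60)]
x 0 [(-56, 195, 59), (-54, 168, 59), (-52, 123, 60), (-50, 104, 58), (-48, 105, 61), (-46, 106, 60), (-44, 106, 61), (-42, 105, 60), (-40, 85, 60), (-38, 44, 57), (-36, 29, 54), (-34, 26, 51), (-32, 24, 52)]
x 0 [(26, 28, 50), (28, 28, 50), (30, 29, 50), (32, 30, 51), (34, 27, 50), (
[... 1445 characters left out ...]
 (96, 80, 293), (98, 81, 293)]
bed x -0.05 [(-100, 159, -1), (-98, 160, -1), (-96, 159, 0), (-94, 159, 0), (-92, 161, -1), (-90, 176, -2), (-88, 191, 60), (-86, 195, 60), (-84, 195, 59), (-82, 194, 59), (-80, 195, 60)]
bed x -0.05 [(82, 190, 60), (84, 194, 59), (86, 181, 61), (88, 127, 294), (90, 84, 293), (92, 80, 294), (94, 82, 293), (96, 81, 292), (98, 81, 293)]
bed x -0.0 [(-100, 160, 0), (-98, 160, 0), (-96, 160, 1), (-94, 160, 0), (-92, 162, -1), (-90, 177, 59), (-88, 194, 60), (-86, 194, 60), (-84, 194, 61), (-82, 196, 60), (-80, 196, 60)]
bed x -0.0 [(82, 199, 60), (84, 199, 62), (86, 199, 61), (88, 194, 60), (90, 156, 59), (92, 104, 292), (94, 93, 293), (96, 92, 293), (98, 93, 293)]
```

```bash
cat > rel.py <<'E'
from h import *
import pickle
p,w,s=pickle.load(open('w7.pkl','rb'));t=s['tool_pos']
m=blue(p['pixels'])&(w[...,2]>.25)&(w[...,2]<.4)
ya=np.pi
# flat: cover z -> tool heading; pose z-axis = +x-ish, x up
from scipy.optimize import least_squares
def Rt(a): return R.from_rotvec([0,0,a[3]]).as_matrix()@np.array([[0,0,1],[0,-1,0],[1,0,0.]])@R.from_euler('y',a[4]).as_matrix()
f=lambda a: sdf((w[m]-a[:3])@Rt(a),COVER)*1000
r=least_squares(f,[t[0]-.054,t[1],t[2]-.009,.09,0],loss='soft_l1',f_scale=1.0,x_scale=[.01,.01,.01,.1,.1]);a=r.x
print('cover',a.round(4),np.degrees(a[3:]).round(2),np.median(abs(f(a))).round(2),'TCPin',(Rt(a).T@(t-a[:3])).round(4))
mm=R.from_quat(s['orientation']).as_matrix();print('tool ang',np.degrees(np.arctan2(mm[1,1],mm[0,1])),t)
# after rotating tool by dyaw about TCP
dy=.03895-a[3];o=t+R.from_rotvec([0,0,dy]).as_matrix()@(a[:3]-t)
print('dyaw deg',np.degrees(dy),'cover edges check; TCP goal',(t+np.array([.4904,-.3093,.057])-o).round(4))
E
python3 rel.py
```

```text
cover [ 0.5011 -0.1239  0.2875  0.0902 -0.0043] [ 5.17 -0.25] 0.37 TCPin [ 0.0089 -0.      0.0533]
tool ang -84.65169930541984 [ 0.55417053 -0.11912586  0.29616737]
dyaw deg -2.9342307615335494 cover edges check; TCP goal [ 0.5437 -0.3072  0.0657]
```

```bash
python3 -m pendant '[[0,-0.03,-0.3,0,-0.2],[0,-0.03,-0.6,0,-0.29],[0,-0.03,-0.8,0,0],[0,-0.03,-0.9,-0.1,0],[0,-0.03,-0.8,-0.4,0],[0,-0.03,-0.6,-0.7,0],[0,-0.03,-0.4,-0.8,0],[0,-0.03,-0.2,-0.8,0],[0,-0.02,-0.1,-0.8,0],[0,0,0,-0.7,0],[0,0,0,-0.4,0],[0,0,0,0,0]]'; python3 -m pendant '[[0,0,0,0,0],[0,0,0,0,0]]'
```

```text
clock: 21.67
tool_pos: [0.5415, -0.3063, 0.1044]
orientation: [1.0, 0.02, -0.004, -0.003]
force: [-0.8, 0.2, -3.3]
width: 0.0133
grasp_force: 58.7
clock: 21.83
tool_pos: [0.5447, -0.3077, 0.1127]
orientation: [1.0, 0.02, 0.001, 0.001]
force: [0.2, -0.6, -1.5]
width: 0.0136
grasp_force: 58.7
```

```bash
python3 -m pendant '[[0,-0.025,0.01,-0.4,0],[0,0,0,-0.3,0],[0,0,0,-0.15,0],[0,0,0,0,0],[0,0,0,0,0]]'|grep -E 'pos|force'; python3 -m pendant '[[0,0,0,-0.05,0],[0,0,0,-0.05,0],[0,0,0,0,0]]'|grep -E 'pos|force';python3 -m pendant '[[0,0,0,-0.05,0],[0,0,0,0,0]]'|grep -E 'pos|force'
```

```text
tool_pos: [0.5431, -0.3067, 0.077]
force: [0.1, -0.1, -2.2]
grasp_force: 58.8
tool_pos: [0.5433, -0.3069, 0.073]
force: [-0.2, -0.3, -2.9]
grasp_force: 58.8
tool_pos: [0.5431, -0.3068, 0.0707]
force: [0.2, -0.4, -2.3]
grasp_force: 58.8
```

```bash
python3 -m pendant '[[0,0,0,-0.05,0],[0,0,0,0,0]]'|grep -E 'pos|force'; python3 -m pendant '[[0,0,0,-0.05,0],[0,0,0,0,0]]'|grep -E 'pos|force';python3 -m pendant '[[0,0,0,-0.03,0],[0,0,0,0,0]]'|grep -E 'pos|force'
```

```text
tool_pos: [0.543, -0.3067, 0.0685]
force: [0.2, -0.3, -2.3]
grasp_force: 58.8
tool_pos: [0.543, -0.3067, 0.0664]
force: [0.3, -0.6, -2.7]
grasp_force: 58.8
tool_pos: [0.5432, -0.3068, 0.0661]
force: [-1.6, 0.6, 1.1]
grasp_force: 59.1
```

```bash
python3 -m pendant '[[0,0,0,-0.04,0],[0,0,0,0,0]]'|grep -E 'pos|force'; python3 -m pendant '[[0.4,0,0,0,0],[0.4,0,0,0,0],[0.4,0,0,0,0],[0.4,0,0,0.1,0],[0.4,0,0,0.4,0],[0.4,0,0,0.7,0],[0.4,0,0.2,0.9,0],[0.4,-0.1,0.7,0.7,0],[0.4,-0.2,0.9,0.3,0],[0.4,-0.3,0.9,0.2,0],[0.4,-0.2,0.8,0.2,0],[0.4,0,0,0,0]]'
python3 - <<'E'
from h import *
s=manip.state();p=manip.read_camera('wrist');w=cloud(p,s);save('w8.png',p['pixels'])
m=blue(p['pixels'])&(w[...,2]>.04)&(w[...,2]<.12)&(w[...,1]<-.2)&(abs(w[...,0]-.55)<.12)
pl=w[m&(w[...,2]<.075)];c=pl.mean(0);n=np.linalg.svd(pl-c,full_matrices=False)[2][2];n*=np.sign(n[2])
print(m.sum(),'plate top z',np.percentile(pl[:,2],[5,50,95]).round(4),'tilt',np.degrees(np.arccos(n[2])))
g=(w[...,2]>.055)&(w[...,2]<.063)&(abs(w[...,1]+.306)<.088)&~m&(abs(w[...,0]-.57)<.1);print('frame z',np.median(w[g][:,2]),s['tool_pos'])
E
```

```text
tool_pos: [0.5433, -0.3069, 0.0661]
force: [-3.3, 2.9, 6.7]
grasp_force: 60.1
clock: 24.33
tool_pos: [0.5112, -0.1623, 0.2077]
orientation: [1.0, 0.022, 0.002, -0.0]
force: [0.2, -0.4, 0.5]
width: 0.034
grasp_force: 0.0
9690 plate top z [0.0617 0.063  0.0645] tilt 0.2068078318375792
frame z 0.06003412426569574 [ 0.51115224 -0.16233494  0.20767158]
```

View pics/w8.png

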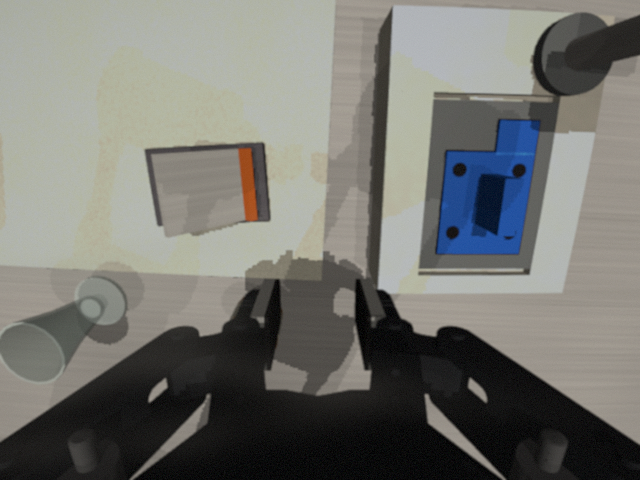

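The wrist view shows the cover seated in the recess at (490,200), fin up and tongue towards the column. Its top is 3.0 mm proud of the frame with 0.2° tilt, so it is home, and the gripper is clear.

```bash
python3 -c "
from station import manip
print(manip.close_job())"
```

```text
the job is handed in; nothing more can be done
None
```

The blue cover was laid on the rest and let go, then taken again by its fin and fitted home in the filler recess (flat, 3 mm proud of the frame), and the job was handed in at about 24 s with the gripper clear. On the way I also set it flat on the table for a moment to level it and regrip the fin. I did not re-measure the spare, bottles, jar and glass at the end, but no contact with them showed.

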